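# Sort the tube racks by the grip of their feet

## Task

Slide each of the three blue tube racks at least 3 cm along the bench and leave it standing there, feeling how strongly its rubber feet resist; do not press the racks down hard at any time. When all three have been tried, put the rack that grips best in the middle of the orbital shaker's platform and the slipperiest one flat inside the yellow tray, and leave the third standing on the black bench top. Keep all three upright, leave the other things on the bench where they are and let go of everything.

Things in the scene. Friction and masses are not known exactly. Their poses are not given: they have to be found in the camera images.
- rack_a: one of three look-alike blue tube racks: block 96 by 96 mm, dark tube holes in its top, a round white carrying knob (24 mm across, 30 mm tall) upright in the middle. Block top 30 mm and knob top 60 mm above the origin, the centre of the block's underside; z up, x and y along its sides. Its rubber feet hold the underside 3 mm off what it stands on (when lifted they hang 1 mm lower)
- rack_b: second of the three look-alike racks, same shape, size and origin as rack_a. Each weighs about 0.9 kg, the three within 10 % of each other. Each stands on its own captive foot plate, hidden inside the block (base_p: best grip, base_q: middling, base_r: slipperiest); which has which is random. Pushed low on a side a rack slides freely; slid while clamped by the knob it may dig in
- rack_c: third of the three look-alike racks, same shape, size and origin as rack_a. How well a rack's feet grip cannot be seen and follows neither name nor place: slid along the bench, one rack resists with roughly 1 N, one with 2.6 N and one with 5.5 N
- shaker: orbital shaker, fixed: white housing 210 by 200 mm with a flat dark platform 190 by 190 mm on top, platform surface 86 mm above the bench. Origin: centre of its underside on the bench, z up, x and y along its sides
- platform (a point): centre of the shaker platform's top surface, 86 mm above the bench; the platform reaches 95 mm from it along the shaker's x and y
- tray: flat yellow open tray, fixed, 210 by 210 mm, rim 24 mm above the bench, walls 5 mm thick. Origin: centre of its underside, x and y along its sides
- tray_in (a point): centre of the tray's inner floor, 5 mm above the bench; the clear floor is 200 by 200 mm
- bottle_blue: bystander: glass bottle with a blue cap, 76 mm across, 170 mm tall; origin: centre of its underside
- bottle_purple: bystander: glass bottle with a purple cap, 66 mm across, 140 mm tall; origin: centre of its underside
- jar_purple: bystander: small glass jar with a purple cap, 38 mm across, 55 mm tall; origin: centre of its underside
- tip_box: bystander: dark blue pipette-tip box with a white top, 85 by 120 mm, 64 mm tall; origin: centre of its underside
- tube_stand: bystander: bright green open stand with two blue-capped tubes, 70 by 100 mm, 102 mm tall; origin: centre of its underside
- beaker: bystander: small clear plastic beaker, 56 mm across, 60 mm tall; origin: centre of its underside
There are look-alikes about, which are no part of the job. Leave any brown or pink look-alike of the rack_a alone.

How it is judged:
By the outcome, as a careful person would: the job done as asked, in the order asked, and still so for the second after the job is handed in, with the robot touching nothing.
It also fails if it takes over 72 s, if anything falls off the work surface, if the arm or the gripper's body presses on something with over 40 N, if the wrist force passes 120 N, or if a joint passes its speed limit or range.

## Robot

A 6-joint arm with a two-finger parallel gripper is mounted at the origin on the work surface. World frame = base frame: x ahead of the robot, y to its left, z up, the work surface at z = 0. Lengths are in m, angles in rad, forces in N, time in s.
With the tool pointing down it reaches from about 0.3 to 0.875 m from the base axis. Payload 6.4 kg.
Tool frame: the origin (TCP) lies where the fingers leave the gripper's body, on its centre line; the fingertips stand 73 mm ahead of it and the grasp point (between the pads) lies 54 mm ahead of it (ctrl.grip_depth is the distance from the TCP to the grasp point, in m); z points along the fingers, y is the line along which they close (so a half turn about z gives the same grasp; the last joint's range is limited). The gripper opens to 85 mm and grips with 20 to 120 N. Pads are 22 mm wide; open, the fingers measure 114 mm over their backs; the gripper's body (76 mm by 85 mm) begins 54 mm behind the grasp point. The pads swing forward as they close: fully open they stand 13 mm farther back than shut.
Start: joints at [-0.206, 0.181, 1.607, -0, 1.354, -0.206], TCP at [0.575, 0, 0.304] pointing down, gripper open.
Joint ranges: [-2.99, 2.99], [-0.89, 2.07], [0.3, 2.58], [-1.14, 4.28], [0, 2.63], [-3.12, 3.12]. Speed limits (rad/s): [2.57, 2.57, 3.01, 3.14, 3.14, 3.14].

## Interface

Orientations are given as a rotation vector (axis times angle).
In Python, from cell import telemetry, viewer, ctrl gives the robot as it stands. The module is installed in compiled form; this text tells all that it offers.
- The arm moves only by the shell command python3 -m jog 'ROWS'. ROWS is JSON, a list of rows, each a list of 7 numbers: the opening, from -1 (shut) to 1 (fully open), then the shift along the tool's x, y, z in cm, then the turn, a rotation vector about the tool's x, y, z in degrees. A call has 1 to 20 rows; each row is the pose to reach, as a shift and turn from the pose commanded when the call began, along the tool's axes at that moment; what a row does not reach only later rows make up. A row lasts 1/12 s, in which the tool goes at most 41.7 mm and 7.16 degrees, less where a joint would pass 70% of its speed; a pose out of reach is approached as far as the arm can. A call with a gripper value outside its range is refused whole. The fingers move at their own pace and stop on an object; the grip force is fixed at half the most. Time passes only in rows, so rows that repeat a pose let the fingers close. It gives the time, the measured TCP pose, the force, the opening and the grip force at its end, in the units of the state.
- telemetry.state(): the state, without advancing time (a new reading comes with each control period).
- viewer.capture(name): name is "scene" or "side" or "wrist"; returns (picture, depth): 420x560x3 uint8, red, green, blue; 420x560 float32, m along the optical axis (not along the pixel's ray), 0 where there is no reading.
- viewer.camera_model(name): a dict with "vertical_fov" (degrees; the focal length in pixels is half the picture's height over the tangent of half this angle, whatever the lens; pixels are square), "cx", "cy" (the principal point, pixels), "dist_coeffs" ([k1, k2, p1, p2, k3] as OpenCV has them; the pictures are not rectified), "R" (3x3) and "t" (3): a world point X has camera coordinates R X + t. Camera axes: x right, y down, z forward; pixel columns grow to the right and rows downward; lengths in m; the calibration is good to about 2 mm. A picture is of the moment at which its call begins: read the wrist's pose just before it. camera_model takes no time and is no camera call; for the wrist camera it gives the pose at the moment of the call.
- ctrl.job_done(): hands the job in; it is judged then, once.
The state is a dict: "t": time; "joint_positions": joint angles; "qvel": joint speeds; "effort": joint torques, N m; "eef_pos": TCP position; "tcp_rot": TCP orientation; "contact_force": force on the tool from outside, world axes, zero at the start; "wrist_torque": the same for the moment, N m; "grip_width": finger opening in m; "grip_force": force on a finger pad.
Only numpy, scipy, OpenCV 4.12 (cv2) and the standard library are available. Lean on these libraries where they do the work, as an engineer would, in place of code of your own. Each camera call takes 0.05 s, during which the arm holds its last target. There are 200 camera calls.

## Working session

There is one attempt and no reset: what is moved stays moved. The work goes in short steps, Python scripts to look and compute and a shell command to move; the robot and the scene stay as the last step left them, time stands still between calls to the robot, and variables do not carry over. Pictures are saved under pics/ and viewed, at most 10 in all, crops included, and the job is handed in when it is done.

```bash
mkdir -p pics
cat > h.py <<'E'
import numpy as np, cv2
from cell import telemetry, viewer, ctrl
def K(m):
    f=210/np.tan(np.radians(m["vertical_fov"])/2)
    return np.array([[f,0,m["cx"]],[0,f,m["cy"]],[0,0,1]])
def cast(m,px,z):
    u=cv2.undistortPoints(np.array(px,float).reshape(-1,1,2),K(m),np.array(m["dist_coeffs"],float)).reshape(-1,2)
    R=np.array(m["R"]);t=np.array(m["t"]);o=-R.T@t
    d=np.c_[u,np.ones(len(u))]@R
    return o+d*((z-o[2])/d[:,2])[:,None]
def cloud(m,depth):
    h,w=depth.shape;v,u=np.mgrid[:h,:w]
    p=cv2.undistortPoints(np.c_[u.ravel(),v.ravel()].astype(float).reshape(-1,1,2),K(m),np.array(m["dist_coeffs"],float)).reshape(-1,2)
    R=np.array(m["R"]);t=np.array(m["t"])
    X=np.c_[p,np.ones(len(p))]*depth.ravel()[:,None]
    return ((X-t)@R).reshape(h,w,3)
def save(n,im): cv2.imwrite(f"pics/{n}.png",cv2.cvtColor(im,cv2.COLOR_RGB2BGR))
E
python3 - <<'E'
from h import *
for n in("scene","side"):
    m=viewer.camera_model(n);im,d=viewer.capture(n);save(n+"0",im);np.save(n+"_d",d);np.save(n+"_i",im)
    print(n,m, -np.array(m["R"]).T@np.array(m["t"]))
print(telemetry.state())
E
```

```text
scene {'vertical_fov': 46.55426459532759, 'cx': 281.6646042957881, 'cy': 205.24034041792257, 'dist_coeffs': array([-0.06077401,  0.        ,  0.        ,  0.        ,  0.        ]), 'R': array([[ 0.24428797,  0.96966188,  0.00890126],
       [ 0.69750693, -0.16933197, -0.69628354],
       [-0.67365234,  0.17630238, -0.71771164]]), 't': array([-0.12008628, -0.30285001,  1.78729537])} [ 1.44459132 -0.24994353  1.07296213]
side {'vertical_fov': 55.56614684024478, 'cx': 281.8275415588685, 'cy': 216.24811415030783, 'dist_coeffs': array([-0.02033795,  0.        ,  0.        ,  0.        ,  0.        ]), 'R': array([[-0.97717952, -0.21230147,  0.00694821],
       [-0.12487999,  0.5477211 , -0.82728869],
       [ 0.17182892, -0.80927726, -0.56173405]]), 't': array([0.47940518, 0.13383087, 0.940269  ])} [0.32361232 0.78941475 0.63556687]
{'t': 0.1, 'joint_positions': array([-2.06289641e-01,  1.81496054e-01,  1.60793614e+00,  5.05413840e-05,
        1.35379481e+00, -2.06297374e-01]), 'qvel': array([-9.77753529e-05, -7.63337205e-04, -4.93468452e-03, -1.13455222e-03,
        1.17551540e-03,  1.02261551e-03]), 'effort': array([-2.02498759e-04, -4.45872438e+01, -3.52238703e+01, -4.27332343e-04,
        4.16999465e-03,  3.20961749e-05]), 'eef_pos': array([5.74607460e-01, 1.18026596e-04, 3.03044074e-01]), 'tcp_rot': array([-2.22045848e+00, -2.22045140e+00,  1.33950981e-03]), 'contact_force': array([-0.1059182 , -0.4164744 ,  0.02437682]), 'wrist_torque': array([-0.02001879, -0.04358197,  0.03612265]), 'grip_force': 0.0, 'grip_width': 0.08553375809547886}
```

View pics/scene0.png

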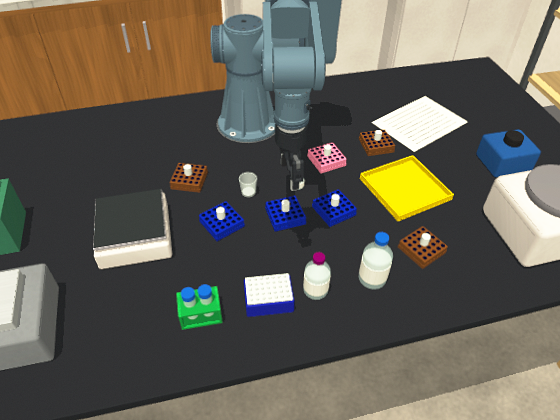

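View pics/side0.png

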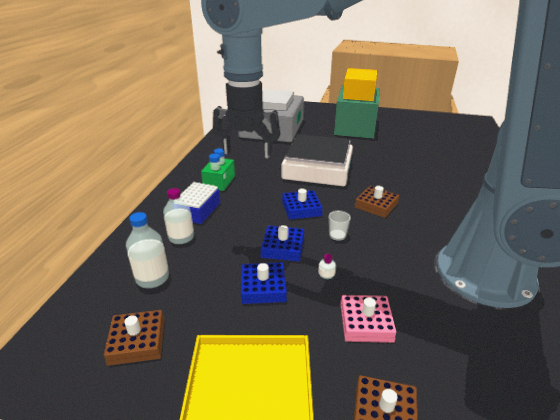

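The scene view shows the blue racks at about (221,218), (286,211) and (335,206). The shaker is at (132,225), the tray at (405,187), the beaker at (248,184), and the jar is hidden behind the gripper. Next I measure them.

Run:
```python
from h import *
def rect(P):
    P=P[:, :2]; (c,s,a)=cv2.minAreaRect((P*1000).astype(np.float32)); return np.round(c,1),np.round(s,1),round(a,1)
for n in("scene","side"):
    m=viewer.camera_model(n);im=np.load(n+"_i.npy");d=np.load(n+"_d.npy");X=cloud(m,d)
    hsv=cv2.cvtColor(im,cv2.COLOR_RGB2HSV);H,S,V=[hsv[...,i].astype(int) for i in range(3)]
    z=X[...,2]; ok=(d>0)&(np.abs(X[...,1])<.7)&(X[...,0]>.15)&(X[...,0]<1.0)
    def comps(name,mask,zl,zh,mn=60):
        mk=(mask&ok&(z>zl)&(z<zh)).astype(np.uint8)
        mk=cv2.morphologyEx(mk,cv2.MORPH_OPEN,np.ones((2,2),np.uint8))
        k,l,st,ce=cv2.connectedComponentsWithStats(mk)
        for i in range(1,k):
            if st[i,4]>=mn: print(n,name,st[i,4],ce[i].round(),rect(X[l==i]),"z",np.round(np.percentile(X[l==i][:,2],[10,50,90]),4))
    comps("bluetop",(H>110)&(H<130)&(S>150),.027,.042)
    comps("yellow",(H>22)&(H<35)&(S>150),-.01,.05,300)
    comps("knob",(S<60)&(V>140),.045,.075,15)
    comps("plat",(V<90),.076,.096,300)
    comps("any>12",z>0,.012,.3,200)
    comps("pinkbrown",((H<20)|(H>160))&(S>80),.02,.05,60)
```

```text
scene bluetop 650 [335. 207.] (array([917.2, -51.4]), array([ 130.6, 1119.4]), 62.7) z [0.0286 0.033  0.0361]
scene bluetop 663 [286. 212.] (array([933.4, -81.4]), array([ 113.5, 1070.6]), 77.8) z [0.0285 0.0329 0.0362]
scene bluetop 707 [222. 220.] (array([ 930.1, -182.8]), array([ 120.4, 1030.6]), 89.2) z [0.0289 0.0329 0.0361]
scene bluetop 142 [270. 308.] (array([ 803.3, -104. ]), array([ 19.8, 122.4]), 1.7) z [0.0237 0.0302 0.0358]
scene yellow 3581 [407. 188.] (array([840.7,  84.5]), array([ 291.6, 1349.5]), 48.8) z [0.0018 0.0062 0.0205]
scene knob 46 [379. 134.] (array([223.3, 418. ]), array([16. , 64.1]), 45.6) z [0.0377 0.0547 0.0612]
scene knob 48 [328. 149.] (array([263.9, 218.5]), array([16.3, 49.4]), 54.1) z [0.0337 0.0549 0.0617]
scene knob 52 [188. 169.] (array([ 253. , -244.3]), array([16.8, 49.4]), 75.6) z [0.0396 0.053  0.0617]
scene knob 143 [248. 181.] (array([336.6, -68.3]), array([ 50.3, 104.6]), 76.5) z [0.0405 0.0497 0.0591]
scene knob 911 [137. 246.] (array([ 891.4, -396.2]), array([1124.1,  214.9]), 4.0) z [0.0433 0.0604 0.0675]
scene knob 67 [336. 200.] (a
[... 6672 characters left out ...]
13.8, 625.1]), 35.2) z [0.019  0.0307 0.0347]
side any>12 1052 [238. 355.] (array([426.9, 549.4]), array([210.1, 512.4]), 12.0) z [0.0095 0.0194 0.025 ]
side any>12 2301 [385. 401.] (array([247.5, 566.8]), array([459.2, 102.5]), 83.7) z [0.0294 0.031  0.0497]
side pinkbrown 505 [378. 201.] (array([312.9, 230.4]), array([1112.3,  115.1]), 83.0) z [0.0202 0.0298 0.0318]
side pinkbrown 1357 [368. 318.] (array([265.8, 463.3]), array([652.5, 114.3]), 89.9) z [0.0235 0.0303 0.0322]
side pinkbrown 1538 [135. 337.] (array([549.5, 568.4]), array([113.3, 621.8]), 35.3) z [0.0227 0.0304 0.0322]
side pinkbrown 1422 [385. 400.] (array([247.5, 566.8]), array([459.2, 102.5]), 83.7) z [0.0291 0.0307 0.0323]
```

```bash
cat >> h.py <<'E'
def hsvm(im):
    h=cv2.cvtColor(im,cv2.COLOR_RGB2HSV).astype(int);return h[...,0],h[...,1],h[...,2]
def comps(im,d,m,mask,zl,zh,mn=60):
    X=cloud(m,d);z=X[...,2];ok=(d>0)&(np.abs(X[...,1])<.7)&(X[...,0]>.15)&(X[...,0]<1.0)
    mk=(mask&ok&(z>zl)&(z<zh)).astype(np.uint8)
    k,l,st,ce=cv2.connectedComponentsWithStats(mk)
    out=[]
    for i in range(1,k):
        if st[i,4]>=mn:
            P=X[l==i];P=P[np.all(np.abs(P-np.median(P,0))<.2,1)]
            (c,s,a)=cv2.minAreaRect((P[:,:2]*1000).astype(np.float32))
            out.append((int(st[i,4]),ce[i].round().astype(int).tolist(),np.round(c).tolist(),np.round(s).tolist(),round(a,1),round(float(np.median(P[:,2])),4)))
    return out
def knobs(im,d,m): # rim-free: top face points of white knobs
    H,S,V=hsvm(im);return comps(im,d,m,(S<60)&(V>140),.058,.068,6)
def racks(im,d,m):
    H,S,V=hsvm(im);return comps(im,d,m,(H>110)&(H<130)&(S>150),.027,.040)
E
python3 - <<'E'
from h import *
for n in("scene","side"):
    m=viewer.camera_model(n);im=np.load(n+"_i.npy");d=np.load(n+"_d.npy");H,S,V=hsvm(im)
    for nm,r in(("rack",racks(im,d,m)),("knob",knobs(im,d,m)),("tray",comps(im,d,m,(H>22)&(H<35)&(S>150),-.01,.03,300)),("plat",comps(im,d,m,V<90,.078,.094,300)),
      ("all",comps(im,d,m,V>-1,.012,.3,200))):
        for q in r: print(n,nm,*q)
E
```

```text
scene rack 662 [334, 206] [501.0, 158.0] [102.0, 98.0] 15.7 0.0331
scene rack 677 [285, 211] [488.0, 11.0] [101.0, 97.0] 3.5 0.033
scene rack 715 [221, 219] [474.0, -179.0] [100.0, 97.0] 23.3 0.033
scene rack 138 [270, 307] [803.0, -110.0] [117.0, 7.0] 82.9 0.0344
scene knob 24 [378, 132] [233.0, 405.0] [20.0, 24.0] 51.0 0.0603
scene knob 21 [327, 147] [272.0, 208.0] [20.0, 21.0] 40.8 0.0606
scene knob 28 [187, 167] [264.0, -249.0] [21.0, 21.0] 74.4 0.0609
scene knob 24 [242, 177] [351.0, -90.0] [23.0, 54.0] 56.0 0.0617
scene knob 11 [254, 176] [353.0, -52.0] [36.0, 8.0] 16.4 0.0603
scene knob 7 [249, 184] [385.0, -74.0] [10.0, 3.0] 86.8 0.0613
scene knob 569 [138, 242] [513.0, -382.0] [147.0, 276.0] 42.7 0.0642
scene knob 38 [335, 197] [502.0, 160.0] [24.0, 22.0] 23.8 0.0631
scene knob 201 [510, 229] [723.0, 599.0] [231.0, 21.0] 2.6 0.063
scene knob 41 [285, 203] [488.0, 10.0] [18.0, 26.0] 75.1 0.0631
scene knob 50 [220, 210] [472.0, -178.0] [25.0, 23.0] 25.6 0.0627
scene knob 33 [425, 237] [704.0, 351.0] [21.0, 21.0] 81.2 0.0602
scene knob 51 [547, 253] [839.0, 652.0] [75.0, 7.0] 8
[... 3114 characters left out ...]
7 [377, 199] [259.0, -242.0] [100.0, 97.0] 66.1 0.0302
side all 838 [301, 203] [472.0, -171.0] [96.0, 98.0] 24.1 0.0329
side all 468 [338, 223] [357.0, -70.0] [54.0, 56.0] 18.7 0.0446
side all 2121 [146, 252] [750.0, 196.0] [77.0, 55.0] 33.4 0.0957
side all 1176 [282, 242] [486.0, 16.0] [96.0, 99.0] 3.7 0.0331
side all 290 [327, 266] [366.0, 93.0] [32.0, 38.0] 89.3 0.0342
side all 1608 [262, 282] [498.0, 164.0] [95.0, 100.0] 16.4 0.0331
side all 2049 [367, 317] [269.0, 214.0] [97.0, 99.0] 11.0 0.0306
side all 2435 [134, 335] [700.0, 359.0] [97.0, 99.0] 21.7 0.0308
side all 1240 [246, 360] [463.0, 394.0] [210.0, 165.0] 12.6 0.0231
side all 2366 [384, 400] [232.0, 400.0] [96.0, 80.0] 0.1 0.031
```

```bash
python3 -m jog '[[-1,0.9,-16,0,0,0,86.5],[-1,0.9,-16,0,0,0,86.5],[-1,0.9,-16,0,0,0,86.5],[-1,0.9,-16,0,0,0,86.5],[-1,0.9,-16,5,0,0,86.5],[-1,0.9,-16,8,0,0,86.5],[-1,0.9,-16,8,0,0,86.5],[-1,0.9,-16,8,0,0,86.5],[-1,0.9,-16,8,0,0,86.5],[-1,0.9,-16,8,0,0,86.5],[-1,0.9,-16,8,0,0,86.5],[-1,0.9,-16,8,0,0,86.5],[-1,0.9,-16,8,0,0,86.5],[-1,0.9,-16,12,0,0,86.5],[-1,0.9,-16,16,0,0,86.5],[-1,0.9,-16,19,0,0,86.5],[-1,0.9,-16,19,0,0,86.5]]'
python3 - <<'E'
from h import *
m=viewer.camera_model("side");im,d=viewer.capture("side");save("s1",im[120:330,160:440].repeat(2,0).repeat(2,1))
print(telemetry.state()["contact_force"])
E
```

```text
t: 1.52
eef_pos: [0.4105, 0.0101, 0.1086]
tcp_rot: [-3.137, -0.101, 0.018]
contact_force: [-1.5, -0.1, -0.5]
grip_width: 0.0002
grip_force: 0.0
[-0.75012548  0.94325966  0.32784828]
```

View pics/s1.png

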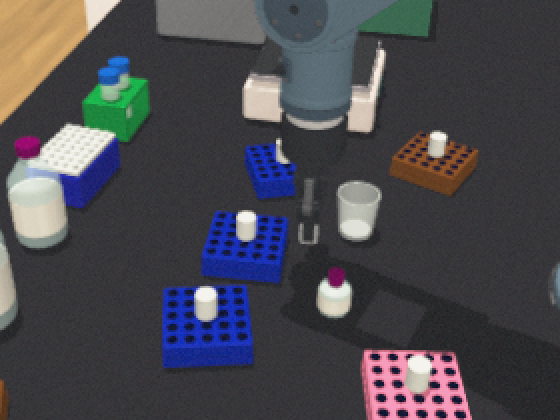

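The side view shows the shut fingers hanging in front of the middle rack, well clear of the beaker and jar. I'll lower them, take a free-air baseline, then push in small steps and read the force at each one.

```bash
f(){ grep -E "eef|contact"; }
python3 -m jog '[[-1,0,0,1,0,0,0],[-1,0,0,2,0,0,0],[-1,0,0,2,0,0,0]]' |f
python3 -m jog '[[-1,0,0,0,0,0,0]]'|f
python3 -m jog '[[-1,0.3,0,0,0,0,0]]'|f
python3 -m jog '[[-1,0.3,0,0,0,0,0]]'|f
python3 -m jog '[[-1,0.3,0,0,0,0,0]]'|f
python3 -m jog '[[-1,0.3,0,0,0,0,0]]'|f
python3 -m jog '[[-1,0.3,0,0,0,0,0]]'|f
python3 -m jog '[[-1,0.3,0,0,0,0,0]]'|f
python3 -m jog '[[-1,0.3,0,0,0,0,0]]'|f
python3 -m jog '[[-1,0.3,0,0,0,0,0]]'|f
python3 -m jog '[[-1,0.3,0,0,0,0,0]]'|f
python3 -m jog '[[-1,0.3,0,0,0,0,0]]'|f
python3 -m jog '[[-1,0.3,0,0,0,0,0]]'|f
python3 -m jog '[[-1,0.3,0,0,0,0,0]]'|f
```

```text
eef_pos: [0.4156, 0.0089, 0.0947]
contact_force: [-0.9, -0.2, 0.6]
eef_pos: [0.416, 0.0088, 0.0955]
contact_force: [1.2, -0.2, 0.3]
eef_pos: [0.4188, 0.009, 0.0955]
contact_force: [-0.5, -0.4, -0.6]
eef_pos: [0.4222, 0.0092, 0.0954]
contact_force: [-0.4, -0.1, 0.3]
eef_pos: [0.4251, 0.0094, 0.095]
contact_force: [-0.1, -0.1, -1.0]
eef_pos: [0.4279, 0.0097, 0.0946]
contact_force: [-0.8, -0.1, 0.3]
eef_pos: [0.4301, 0.01, 0.0941]
contact_force: [-2.2, -1.2, 2.3]
eef_pos: [0.4327, 0.0103, 0.0938]
contact_force: [-2.6, 0.2, 2.1]
eef_pos: [0.4358, 0.0104, 0.0937]
contact_force: [-2.4, -0.2, 1.6]
eef_pos: [0.4389, 0.0106, 0.0937]
contact_force: [-2.3, -0.4, 2.3]
eef_pos: [0.442, 0.0108, 0.0937]
contact_force: [-3.6, -0.1, 0.5]
eef_pos: [0.445, 0.0109, 0.0937]
contact_force: [-2.5, 0.7, 1.4]
eef_pos: [0.4481, 0.0111, 0.0937]
contact_force: [-2.1, 0.5, 1.1]
eef_pos: [0.4511, 0.0113, 0.0937]
contact_force: [-2.3, -0.1, 0.0]
```

```bash
f(){ grep -E "eef|contact"; }
python3 -m jog '[[-1,0.3,0,0,0,0,0]]'|f
python3 -m jog '[[-1,0.3,0,0,0,0,0]]'|f
python3 -m jog '[[-1,0.3,0,0,0,0,0]]'|f
python3 -m jog '[[-1,0.3,0,0,0,0,0]]'|f
python3 -m jog '[[-1,0.3,0,0,0,0,0]]'|f
python3 -m jog '[[-1,0.3,0,0,0,0,0]]'|f
python3 -m jog '[[-1,0.3,0,0,0,0,0]]'|f
python3 -m jog '[[-1,-2,0,0,0,0,0],[-1,-3,0,0,0,0,0],[-1,-3,0,-3,0,0,0],[-1,-3,0,-6,0,0,0],[-1,-3,0,-6,0,0,0]]'
python3 -c "
from h import *
print(telemetry.state())"
```

```text
eef_pos: [0.4541, 0.0114, 0.0937]
contact_force: [-1.2, 0.3, -1.3]
eef_pos: [0.4571, 0.0116, 0.0937]
contact_force: [-2.1, 0.2, -0.4]
eef_pos: [0.4601, 0.0118, 0.0938]
contact_force: [-2.0, 0.1, -1.2]
eef_pos: [0.4631, 0.012, 0.0938]
contact_force: [-2.3, 0.6, -1.7]
eef_pos: [0.4661, 0.0122, 0.0938]
contact_force: [-1.7, -0.4, -1.7]
eef_pos: [0.4691, 0.0124, 0.0938]
contact_force: [-1.6, 0.1, -1.6]
eef_pos: [0.4721, 0.0125, 0.0938]
contact_force: [-2.5, 0.2, -2.1]
t: 3.9
eef_pos: [0.4453, 0.0099, 0.159]
tcp_rot: [3.138, 0.096, 0.015]
contact_force: [1.2, -0.8, 0.4]
grip_width: 0.0
grip_force: 0.0
{'t': 3.9, 'joint_positions': array([-2.45471945e-01,  8.18356955e-02,  2.04671192e+00,  2.49241218e-04,
        1.00325060e+00,  1.26419124e+00]), 'qvel': array([-0.00381139,  0.05199719,  0.02739764, -0.00060119, -0.09831515,
        0.00094557]), 'effort': array([ 3.33691444e-01, -3.21698534e+01, -2.47651845e+01, -4.34631645e-02,
        1.38789844e+00, -1.78865841e-03]), 'eef_pos': array([0.44526978, 0.00994297, 0.15898868]), 'tcp_rot': array([3.13763083, 0.09572772, 0.01488113]), 'contact_force': array([ 1.19081851, -0.84248819,  0.36597485]), 'wrist_torque': array([-0.07465276, -0.04308369, -0.00506856]), 'grip_force': 0.0, 'grip_width': 8.67932031741937e-06}
```

```bash
f(){ grep -E "eef|contact"; }
python3 -m jog '[[-1,-0.6,-4,0,0,0,-6],[-1,-0.6,-8,0,0,0,-12.7],[-1,-0.6,-12,0,0,0,-12.7],[-1,-0.6,-13.2,0,0,0,-12.7],[-1,-0.6,-13.2,3,0,0,-12.7],[-1,-0.6,-13.2,5.5,0,0,-12.7],[-1,-0.6,-13.2,6.5,0,0,-12.7],[-1,-0.6,-13.2,6.5,0,0,-12.7]]' 
python3 -m jog '[[-1,0.4,0,0,0,0,0]]'|f
python3 -m jog '[[-1,0.4,0,0,0,0,0]]'|f
python3 -m jog '[[-1,0.4,0,0,0,0,0]]'|f
python3 -m jog '[[-1,0.3,0,0,0,0,0]]'|f
python3 -m jog '[[-1,0.3,0,0,0,0,0]]'|f
python3 -m jog '[[-1,0.3,0,0,0,0,0]]'|f
python3 -m jog '[[-1,0.3,0,0,0,0,0]]'|f
python3 -m jog '[[-1,0.3,0,0,0,0,0]]'|f
python3 -m jog '[[-1,0.3,0,0,0,0,0]]'|f
python3 -m jog '[[-1,0.3,0,0,0,0,0]]'|f
python3 -m jog '[[-1,0.3,0,0,0,0,0]]'|f
python3 -m jog '[[-1,0.3,0,0,0,0,0]]'|f
python3 -m jog '[[-1,0.3,0,0,0,0,0]]'|f
python3 -m jog '[[-1,0.3,0,0,0,0,0]]'|f
```

```text
t: 4.57
eef_pos: [0.4262, 0.142, 0.0868]
tcp_rot: [-3.11, -0.443, 0.007]
contact_force: [-0.3, 0.9, 0.5]
grip_width: -0.0001
grip_force: 0.0
eef_pos: [0.4312, 0.143, 0.0887]
contact_force: [0.6, 0.0, -0.8]
eef_pos: [0.4369, 0.1441, 0.09]
contact_force: [0.2, 0.5, 0.3]
eef_pos: [0.4412, 0.1453, 0.0903]
contact_force: [0.2, 0.0, 0.3]
eef_pos: [0.4437, 0.1462, 0.0902]
contact_force: [-4.9, -2.2, 3.6]
eef_pos: [0.4452, 0.1469, 0.0895]
contact_force: [-5.9, -1.4, 3.5]
eef_pos: [0.4475, 0.1477, 0.0892]
contact_force: [-6.0, -2.0, 3.7]
eef_pos: [0.4503, 0.1486, 0.0891]
contact_force: [-6.2, -1.0, 4.0]
eef_pos: [0.4531, 0.1494, 0.0891]
contact_force: [-5.4, -1.5, 3.7]
eef_pos: [0.456, 0.1503, 0.0891]
contact_force: [-5.6, -1.9, 4.0]
eef_pos: [0.4589, 0.1511, 0.0891]
contact_force: [-5.8, -2.4, 4.1]
eef_pos: [0.4618, 0.152, 0.0891]
contact_force: [-5.7, -1.2, 4.3]
eef_pos: [0.4646, 0.1528, 0.0891]
contact_force: [-5.9, -1.3, 4.7]
eef_pos: [0.4676, 0.1536, 0.0891]
contact_force: [-4.3, -1.4, 4.5]
eef_pos: [0.4704, 0.1545, 0.0891]
contact_force: [-4.6, -2.0, 3.6]
```

```bash
f(){ grep -E "eef|contact"; }
python3 -m jog '[[-1,0.3,0,0,0,0,0],[-1,0.6,0,0,0,0,0],[-1,0.9,0,0,0,0,0],[-1,1.2,0,0,0,0,0],[-1,1.5,0,0,0,0,0]]'|f
python3 -m jog '[[-1,-2,0,0,0,0,0],[-1,-3,0,0,0,0,0],[-1,-3,0,-3.5,0,0,0],[-1,-3,0,-6.5,0,0,0],[-1,-3,0,-6.5,0,0,0]]'|f
python3 -m jog '[[-1,-1.7,3.6,0,0,0,-5],[-1,-3.4,7.2,0,0,0,-7.3],[-1,-5,11,0,0,0,-7.3],[-1,-6.7,14.6,0,0,0,-7.3],[-1,-8.4,18.2,0,0,0,-7.3],[-1,-10,22,0,0,0,-7.3],[-1,-11.6,25.5,0,0,0,-7.3],[-1,-13.3,29,0,0,0,-7.3],[-1,-14.8,32.6,0,0,0,-7.3],[-1,-14.8,32.6,0,0,0,-7.3],[-1,-14.8,32.6,3,0,0,-7.3],[-1,-14.8,32.6,5.5,0,0,-7.3],[-1,-14.8,32.6,6.5,0,0,-7.3],[-1,-14.8,32.6,6.5,0,0,-7.3]]'
python3 -m jog '[[-1,0.4,0,0,0,0,0]]'|f
python3 -m jog '[[-1,0.4,0,0,0,0,0]]'|f
python3 -m jog '[[-1,0.4,0,0,0,0,0]]'|f
python3 -m jog '[[-1,0.3,0,0,0,0,0]]'|f
python3 -m jog '[[-1,0.3,0,0,0,0,0]]'|f
python3 -m jog '[[-1,0.3,0,0,0,0,0]]'|f
python3 -m jog '[[-1,0.3,0,0,0,0,0]]'|f
python3 -m jog '[[-1,0.3,0,0,0,0,0]]'|f
python3 -m jog '[[-1,0.3,0,0,0,0,0]]'|f
python3 -m jog '[[-1,0.3,0,0,0,0,0]]'|f
python3 -m jog '[[-1,0.3,0,0,0,0,0]]'|f
python3 -m jog '[[-1,0.3,0,0,0,0,0]]'|f
python3 -m jog '[[-1,0.3,0,0,0,0,0]]'|f
python3 -m jog '[[-1,0.3,0,0,0,0,0]]'|f
```

```text
eef_pos: [0.4848, 0.1587, 0.0891]
contact_force: [-5.3, -1.6, 5.1]
eef_pos: [0.4605, 0.1508, 0.1597]
contact_force: [2.1, -0.0, 0.0]
t: 7.73
eef_pos: [0.4043, -0.2026, 0.0869]
tcp_rot: [-3.072, -0.639, 0.004]
contact_force: [-0.4, -0.0, 0.7]
grip_width: 0.0001
grip_force: 0.0
eef_pos: [0.4091, -0.202, 0.0889]
contact_force: [0.7, -0.2, 0.9]
eef_pos: [0.414, -0.201, 0.0901]
contact_force: [-0.3, -0.3, -0.1]
eef_pos: [0.418, -0.1995, 0.0904]
contact_force: [0.9, -0.7, 0.4]
eef_pos: [0.4201, -0.1984, 0.0903]
contact_force: [-10.4, -5.4, 10.6]
eef_pos: [0.4222, -0.1975, 0.0902]
contact_force: [-10.0, -4.5, 9.9]
eef_pos: [0.4248, -0.1964, 0.0903]
contact_force: [-10.0, -5.1, 8.8]
eef_pos: [0.4275, -0.1952, 0.0902]
contact_force: [-10.0, -4.8, 8.7]
eef_pos: [0.4302, -0.194, 0.0902]
contact_force: [-9.4, -4.2, 9.1]
eef_pos: [0.4329, -0.1928, 0.0903]
contact_force: [-9.7, -4.4, 9.1]
eef_pos: [0.4356, -0.1916, 0.0902]
contact_force: [-10.4, -5.9, 8.9]
eef_pos: [0.4384, -0.1904, 0.0902]
contact_force: [-10.0, -4.0, 9.8]
eef_pos: [0.4411, -0.1892, 0.0902]
contact_force: [-10.1, -5.2, 9.8]
eef_pos: [0.4438, -0.188, 0.0902]
contact_force: [-10.9, -5.3, 9.0]
eef_pos: [0.4466, -0.1868, 0.0902]
contact_force: [-8.8, -5.4, 9.8]
```

Raw forces are about 2.3, 6 and 11 N, but the later two include a downward drag from the tool. I'll re-push the last rack after letting the arm settle, to get a clean reading.

```bash
f(){ grep -E "eef|contact"; }
python3 -m jog '[[-1,-0.6,0,0,0,0,0],[-1,-0.6,0,0,0,0,0],[-1,-0.6,0,-0.3,0,0,0],[-1,-0.6,0,-0.3,0,0,0],[-1,-0.3,0,-0.3,0,0,0],[-1,0.1,0,-0.3,0,0,0]]'|f
python3 -m jog '[[-1,0.2,0,0,0,0,0]]'|f
python3 -m jog '[[-1,0.2,0,-0.05,0,0,0]]'|f
python3 -m jog '[[-1,0.2,0,-0.05,0,0,0]]'|f
python3 -m jog '[[-1,0.2,0,-0.05,0,0,0]]'|f
python3 -m jog '[[-1,0.2,0,-0.05,0,0,0]]'|f
python3 -m jog '[[-1,0.2,0,-0.05,0,0,0]]'|f
python3 -m jog '[[-1,0.2,0,-0.05,0,0,0]]'|f
python3 -m jog '[[-1,0.2,0,-0.05,0,0,0]]'|f
python3 -m jog '[[-1,0.2,0,0,0,0,0]]'|f
python3 -m jog '[[-1,0.2,0,0,0,0,0]]'|f
```

```text
eef_pos: [0.4476, -0.1856, 0.092]
contact_force: [-8.6, -3.1, 7.2]
eef_pos: [0.4491, -0.185, 0.092]
contact_force: [-10.4, -4.5, 8.1]
eef_pos: [0.4507, -0.184, 0.0921]
contact_force: [-4.0, -1.9, -1.7]
eef_pos: [0.4525, -0.1829, 0.0923]
contact_force: [-4.3, -1.3, -3.2]
eef_pos: [0.4544, -0.1819, 0.0927]
contact_force: [-3.7, -0.8, -3.0]
eef_pos: [0.4564, -0.1811, 0.0933]
contact_force: [-4.5, -1.3, -3.1]
eef_pos: [0.4585, -0.1804, 0.0939]
contact_force: [-3.2, -1.0, -2.8]
eef_pos: [0.4605, -0.1797, 0.0946]
contact_force: [-3.3, -1.6, -2.8]
eef_pos: [0.4624, -0.179, 0.0952]
contact_force: [-3.6, -1.6, -2.3]
eef_pos: [0.4644, -0.1783, 0.0954]
contact_force: [-4.2, -1.8, -2.9]
eef_pos: [0.4662, -0.1775, 0.0954]
contact_force: [-3.6, -1.6, -2.8]
```

```bash
f(){ grep -E "eef|contact"; }
python3 -m jog '[[-1,-2,0,0,0,0,0],[-1,-3,0,0,0,0,0],[-1,-3,0,-3.5,0,0,0],[-1,-3,0,-6,0,0,0],[-1,-3,0,-6,0,0,0]]'|f
python3 -m jog '[[-1,1.9,-3.3,0,0,0,5],[-1,3.8,-6.6,0,0,0,7.3],[-1,5.7,-10,0,0,0,7.3],[-1,7.6,-13.3,0,0,0,7.3],[-1,9.5,-16.6,0,0,0,7.3],[-1,11.4,-20,0,0,0,7.3],[-1,13.3,-23.3,0,0,0,7.3],[-1,15.2,-26.6,0,0,0,7.3],[-1,17.1,-30,0,0,0,7.3],[-1,17.1,-30,0,0,0,7.3],[-1,17.1,-30,3,0,0,7.3],[-1,17.1,-30,5.4,0,0,7.3],[-1,17.1,-30,6.4,0,0,7.3],[-1,17.1,-30,6.4,0,0,7.3],[-1,17.1,-30,6.4,0,0,7.3]]'|f
python3 -m jog '[[-1,0.3,0,0,0,0,0]]'|f
python3 -m jog '[[-1,0.3,0,0,0,0,0]]'|f
python3 -m jog '[[-1,0.2,0,0,0,0,0]]'|f
python3 -m jog '[[-1,0.2,0,-0.05,0,0,0]]'|f
python3 -m jog '[[-1,0.2,0,-0.05,0,0,0]]'|f
python3 -m jog '[[-1,0.2,0,-0.05,0,0,0]]'|f
python3 -m jog '[[-1,0.2,0,-0.05,0,0,0]]'|f
python3 -m jog '[[-1,0.2,0,-0.05,0,0,0]]'|f
python3 -m jog '[[-1,0.2,0,-0.05,0,0,0]]'|f
python3 -m jog '[[-1,0.2,0,-0.05,0,0,0]]'|f
python3 -m jog '[[-1,0.2,0,-0.05,0,0,0]]'|f
```

```text
eef_pos: [0.4416, -0.1918, 0.1607]
contact_force: [0.7, -1.5, 0.7]
eef_pos: [0.4759, 0.1535, 0.0914]
contact_force: [-0.2, -0.1, -0.3]
eef_pos: [0.4793, 0.1543, 0.0924]
contact_force: [0.2, 0.4, 0.0]
eef_pos: [0.483, 0.1553, 0.0929]
contact_force: [0.1, 0.2, 0.4]
eef_pos: [0.485, 0.1559, 0.0928]
contact_force: [0.0, -0.6, 0.6]
eef_pos: [0.4861, 0.1564, 0.0928]
contact_force: [-3.7, -2.8, 3.3]
eef_pos: [0.4868, 0.1568, 0.0928]
contact_force: [-5.7, -1.4, 4.7]
eef_pos: [0.4884, 0.1575, 0.0928]
contact_force: [-2.7, -0.7, -0.2]
eef_pos: [0.4903, 0.1581, 0.093]
contact_force: [-2.1, -0.6, -2.3]
eef_pos: [0.4924, 0.1587, 0.0935]
contact_force: [-2.6, -1.2, -2.1]
eef_pos: [0.4945, 0.1593, 0.094]
contact_force: [-2.5, -1.7, -2.2]
eef_pos: [0.4967, 0.1599, 0.0946]
contact_force: [-3.2, -1.2, -1.8]
eef_pos: [0.4988, 0.1605, 0.0952]
contact_force: [-3.4, -1.9, -3.2]
```

The resistances are clear: the rack at −y is about 5.5 N (best grip), the +y one about 2.7 N (middling), and the centre one the slipperiest. I'll retreat and locate the racks again.

```bash
python3 -m jog '[[-1,-2,0,0,0,0,0],[-1,-3,0,0,0,0,0],[-1,-3,0,-4,0,0,0],[1,-3,0,-8,0,0,0],[1,-7,0,-10,0,0,0],[1,-11,0,-10,0,0,0],[1,-11,0,-10,0,0,0],[1,-11,0,-10,0,0,0]]'
python3 - <<'E'
from h import *
for n in("scene","side"):
    m=viewer.camera_model(n);im,d=viewer.capture(n)
    for q in racks(im,d,m): print(n,"rack",*q)
    for q in knobs(im,d,m):
        if .35<q[2][0]/1000<.68 and abs(q[2][1])<300: print(n,"knob",*q)
E
```

```text
t: 13.48
eef_pos: [0.3922, 0.1297, 0.1961]
tcp_rot: [3.11, 0.442, 0.005]
contact_force: [0.0, -0.6, 0.9]
grip_width: 0.0602
grip_force: 0.0
scene rack 706 [346, 218] [556.0, 175.0] [102.0, 98.0] 17.7 0.033
scene rack 725 [290, 222] [533.0, 13.0] [103.0, 97.0] 3.2 0.0329
scene rack 773 [231, 229] [521.0, -157.0] [100.0, 98.0] 24.3 0.0331
scene rack 143 [270, 307] [803.0, -109.0] [118.0, 7.0] 83.7 0.0334
scene knob 32 [249, 181] [366.0, -73.0] [36.0, 55.0] 12.7 0.0596
scene knob 46 [347, 210] [558.0, 174.0] [20.0, 24.0] 69.0 0.0628
scene knob 42 [290, 214] [532.0, 12.0] [20.0, 25.0] 74.8 0.0629
scene knob 49 [230, 221] [520.0, -158.0] [21.0, 24.0] 59.8 0.0626
side rack 116 [205, 207] [722.0, -89.0] [119.0, 25.0] 71.4 0.0332
side rack 551 [283, 204] [518.0, -150.0] [96.0, 99.0] 23.9 0.0331
side rack 786 [265, 239] [531.0, 18.0] [96.0, 99.0] 3.4 0.0332
side rack 1149 [236, 282] [554.0, 182.0] [96.0, 98.0] 15.3 0.0332
side knob 38 [284, 193] [519.0, -150.0] [20.0, 24.0] 12.4 0.0632
side knob 59 [339, 217] [355.0, -71.0] [49.0, 55.0] 5.9 0.0596
side knob 57 [265, 227] [530.0, 19.0] [23.0, 23.0] 56.2 0.0628
side knob 80 [235, 269] [554.0, 181.0] [21.0, 24.0] 18.3 0.0627
```

```bash
python3 -m jog '[[1,0.5,3.8,0,0,0,-5],[1,1,7.7,0,0,0,-7.8],[1,1.5,11.5,0,0,0,-7.8],[1,2,15.4,0,0,0,-7.8],[1,2.5,19.2,0,0,0,-7.8],[1,3,23,0,0,0,-7.8],[1,3.5,26.8,0,0,0,-7.8],[1,4.1,30.7,0,0,0,-7.8],[1,4.1,30.7,0,0,0,-7.8],[1,4.1,30.7,0,0,0,-7.8],[1,4.1,30.7,0,0,0,-7.8],[1,4.1,30.7,0,0,0,-7.8]]'
python3 - <<'E'
from h import *
m=viewer.camera_model("wrist");im,d=viewer.capture("wrist");save("w1",im)
for q in racks(im,d,m)+knobs(im,d,m): print(*q)
E
```

```text
t: 14.58
eef_pos: [0.5183, -0.1528, 0.1948]
tcp_rot: [-3.072, -0.654, 0.001]
contact_force: [0.6, -0.4, -0.3]
grip_width: 0.0856
grip_force: 0.0
12687 [98, 110] [533.0, 16.0] [96.0, 96.0] 3.3 0.0319
9863 [284, 208] [520.0, -153.0] [96.0, 96.0] 23.8 0.0319
975 [68, 115] [533.0, 16.0] [23.0, 24.0] 57.8 0.0617
742 [284, 224] [521.0, -153.0] [23.0, 23.0] 8.1 0.0618
2224 [505, 287] [546.0, -346.0] [51.0, 94.0] 41.9 0.0636
48 [114, 320] [377.0, -53.0] [3.0, 20.0] 43.9 0.0587
49 [430, 379] [435.0, -339.0] [20.0, 5.0] 1.5 0.0649
```

View pics/w1.png

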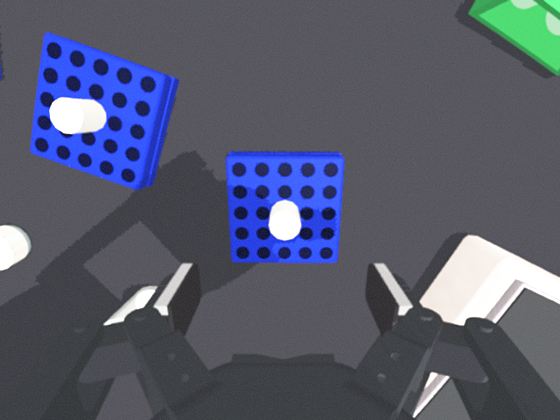

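The wrist view shows the best-grip rack squarely between the open fingers (knob at pixel 285,222), and the measured position matches. I'll descend and grip.

```bash
python3 -m jog '[[1,0.2,0,3,0,0,0],[1,0.2,0,6,0,0,0],[1,0.2,0,8,0,0,0],[1,0.2,0,8.6,0,0,0],[1,0.2,0,8.6,0,0,0],[1,0.2,0,8.6,0,0,0]]'
python3 -m jog '[[-1,0,0,0,0,0,0],[-1,0,0,0,0,0,0],[-1,0,0,0,0,0,0],[-1,0,0,0,0,0,0],[-1,0,0,0,0,0,0],[-1,0,0,0,0,0,0],[-1,0,0,0,0,0,0]]'
```

```text
t: 15.13
eef_pos: [0.5205, -0.1524, 0.1102]
tcp_rot: [3.072, 0.655, 0.001]
contact_force: [0.4, -0.0, 0.2]
grip_width: 0.0858
grip_force: 0.0
t: 15.72
eef_pos: [0.5204, -0.1532, 0.1102]
tcp_rot: [3.072, 0.653, 0.001]
contact_force: [-1.8, -0.1, 6.2]
grip_width: 0.0222
grip_force: 58.6
```

```bash
python3 -m jog '[[-1,0,0,-1,0,0,0],[-1,0,0,-3,0,0,0],[-1,0,0,-6,0,0,0],[-1,0,0,-9,0,0,0],[-1,0,0,-12,0,0,0],[-1,0,0,-12,0,0,0],[-1,0,0,-12,0,0,0]]'
python3 -m jog '[[-1,-1.2,1.6,0,0,0,3],[-1,-3,4.1,0,0,0,8],[-1,-4.8,6.5,0,0,0,13],[-1,-6.6,8.9,0,0,0,18],[-1,-8.4,11.4,0,0,0,23],[-1,-10.2,13.8,0,0,0,25.3],[-1,-12,16.2,0,0,0,25.3],[-1,-13.8,18.7,0,0,0,25.3],[-1,-15.4,20.9,0,0,0,25.3],[-1,-16.7,22.6,0,0,0,25.3],[-1,-16.7,22.6,0,0,0,25.3],[-1,-16.7,22.6,0,0,0,25.3],[-1,-16.7,22.6,0,0,0,25.3]]'
python3 - <<'E'
from h import *
for n in("scene","wrist"):
    m=viewer.camera_model(n);im,d=viewer.capture(n);H,S,V=hsvm(im);save("p_"+n,im)
    for q in comps(im,d,m,(H>110)&(H<130)&(S>150),.1,.2): print(n,"rack",*q)
    for q in comps(im,d,m,V<90,.078,.094,300)+comps(im,d,m,V>100,.02,.094,300): print(n,"shk",*q)
E
```

```text
t: 16.3
eef_pos: [0.5202, -0.1529, 0.2298]
tcp_rot: [3.072, 0.653, 0.002]
contact_force: [-0.4, -0.1, -10.2]
grip_width: 0.0221
grip_force: 61.5
t: 17.38
eef_pos: [0.4582, -0.4255, 0.2257]
tcp_rot: [-3.136, 0.036, 0.006]
contact_force: [-0.2, 0.2, -10.4]
grip_width: 0.0222
grip_force: 61.7
scene rack 949 [126, 207] [459.0, -428.0] [98.0, 102.0] 89.1 0.1474
scene shk 2231 [130, 223] [460.0, -428.0] [186.0, 189.0] 89.1 0.0865
scene shk 385 [378, 140] [233.0, 405.0] [99.0, 105.0] 89.6 0.0305
scene shk 539 [326, 155] [270.0, 208.0] [104.0, 98.0] 11.9 0.0302
scene shk 405 [407, 186] [459.0, 411.0] [217.0, 214.0] 12.9 0.0231
scene shk 382 [186, 175] [262.0, -249.0] [93.0, 100.0] 65.3 0.0307
scene shk 307 [248, 182] [358.0, -74.0] [52.0, 60.0] 78.7 0.045
scene shk 1710 [517, 235] [738.0, 610.0] [256.0, 94.0] 21.2 0.0576
scene shk 1728 [137, 246] [466.0, -426.0] [199.0, 208.0] 88.6 0.0614
scene shk 741 [346, 218] [556.0, 176.0] [99.0, 97.0] 17.0 0.033
scene shk 768 [290, 222] [533.0, 13.0] [100.0, 97.0] 3.7 0.0332
scene shk 731 [423, 245] [703.0, 354.0] [95.0, 100.0] 22.5 0.0306
scene shk 507 [373, 274] [778.0, 172.0] [76.0, 39.0] 60.8 0.0583
scene shk 504 [316, 284] [772.0, 18.0] [66.0, 44.0] 62.8 0.0637
scene shk 1654 [268, 293] [765.0, -104.0] [120.0, 85.0] 83.2 0.0576
scene shk 866 [198, 305] [760.0, -279.0] [100.0, 74.0] 89.0 0.0617
scene shk 547 [31, 352] [809.0, -667.0] [10.0, 66.0] 2.9 0.0584
wrist rack 15957 [282, 221] [469.0, -425.0] [96.0, 76.0] 88.5 0.1479
wrist rack 845 [283, 320] [430.0, -424.0] [31.0, 39.0] 89.0 0.1481
wrist shk 2508 [185, 250] [434.0, -343.0] [26.0, 94.0] 88.9 0.0849
wrist shk 2292 [538, 27] [601.0, -643.0] [61.0, 28.0] 47.4 0.0419
wrist shk 27221 [294, 134] [479.0, -425.0] [195.0, 179.0] 88.0 0.0848
wrist shk 428 [117, 328] [307.0, -221.0] [25.0, 52.0] 32.8 0.028
```

View pics/p_wrist.png

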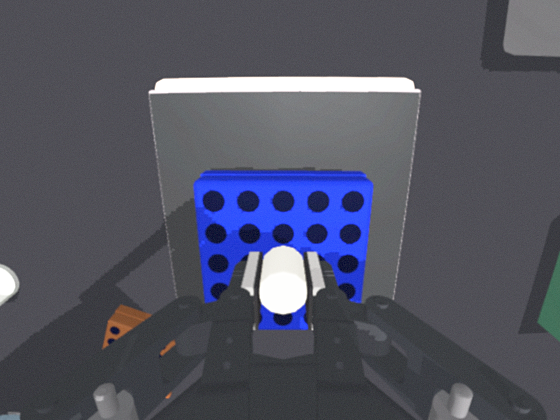

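The rack is held level over the platform (pixel 283,250) and centred on it to about 1 mm. I'll lower it.

```bash
python3 -m jog '[[-1,0,0,1,0,0,0],[-1,0,0,2,0,0,0],[-1,0,0,2.6,0,0,0],[-1,0,0,2.6,0,0,0],[-1,0,0,2.6,0,0,0]]'
python3 -m jog '[[-1,0,0,0.3,0,0,0],[-1,0,0,0.3,0,0,0]]'
python3 -m jog '[[-1,0,0,0.2,0,0,0],[-1,0,0,0.2,0,0,0]]'
```

```text
t: 17.9
eef_pos: [0.4591, -0.4265, 0.2022]
tcp_rot: [-3.14, 0.035, 0.002]
contact_force: [0.7, 0.2, -8.4]
grip_width: 0.022
grip_force: 61.7
t: 18.07
eef_pos: [0.4595, -0.4273, 0.2004]
tcp_rot: [3.141, -0.036, 0.0]
contact_force: [-0.3, 0.3, -9.6]
grip_width: 0.0221
grip_force: 61.7
t: 18.23
eef_pos: [0.4594, -0.4273, 0.1984]
tcp_rot: [3.141, -0.036, 0.0]
contact_force: [-0.3, 0.1, -8.6]
grip_width: 0.0227
grip_force: 61.7
```

```bash
python3 -m jog '[[-1,0,0,0.1,0,0,0],[-1,0,0,0.1,0,0,0]]'|grep -E "eef|contact"
python3 -m jog '[[-1,0,0,0.1,0,0,0],[-1,0,0,0.1,0,0,0]]'|grep -E "eef|contact"
```

```text
eef_pos: [0.4595, -0.4275, 0.1979]
contact_force: [0.4, -0.4, -9.4]
eef_pos: [0.4596, -0.4276, 0.197]
contact_force: [-0.3, 0.0, -5.0]
```

```bash
python3 -m jog '[[-1,0,0,0.1,0,0,0],[-1,0,0,0.1,0,0,0]]'|grep -E "eef|contact"
python3 -m jog '[[1,0,0,0,0,0,0],[1,0,0,0,0,0,0],[1,0,0,0,0,0,0],[1,0,0,0,0,0,0],[1,0,0,0,0,0,0],[1,0,0,0,0,0,0],[1,0,0,-3,0,0,0],[1,0,0,-7,0,0,0],[1,0,0,-10,0,0,0],[1,0,0,-10,0,0,0]]'
python3 -m jog '[[1,0.6,-4,0,0,0,-4.7],[1,1.1,-8,0,0,0,-4.7],[1,1.7,-12,0,0,0,-4.7],[1,2.3,-16,0,0,0,-4.7],[1,2.8,-20,0,0,0,-4.7],[1,3.4,-24,0,0,0,-4.7],[1,4,-28,0,0,0,-4.7],[1,4.5,-32,0,0,0,-4.7],[1,5.1,-36,0,0,0,-4.7],[1,5.7,-40,0,0,0,-4.7],[1,6.3,-44.5,3,0,0,-4.7],[1,6.3,-44.5,7,0,0,-4.7],[1,6.3,-44.5,10,0,0,-4.7],[1,6.3,-44.5,10,0,0,-4.7],[1,6.3,-44.5,10,0,0,-4.7],[1,6.3,-44.5,10,0,0,-4.7]]'
python3 - <<'E'
from h import *
for n in("wrist","scene","side"):
    m=viewer.camera_model(n);im,d=viewer.capture(n);H,S,V=hsvm(im)
    bl=(H>110)&(H<130)&(S>150)
    for q in comps(im,d,m,bl,.027,.04)+comps(im,d,m,bl,.1,.14): print(n,*q)
E
```

```text
eef_pos: [0.4597, -0.4276, 0.1962]
contact_force: [-0.7, -0.1, -2.3]
t: 19.57
eef_pos: [0.4613, -0.4296, 0.3038]
tcp_rot: [3.131, -0.035, 0.012]
contact_force: [1.6, -0.6, 1.9]
grip_width: 0.0853
grip_force: 0.0
t: 20.9
eef_pos: [0.5335, 0.0156, 0.1972]
tcp_rot: [3.14, 0.092, 0.003]
contact_force: [0.2, -0.2, -0.2]
grip_width: 0.0853
grip_force: 0.0
wrist 10342 [95, 172] [556.0, 179.0] [96.0, 97.0] 16.1 0.0319
wrist 9696 [281, 210] [533.0, 17.0] [96.0, 97.0] 3.7 0.0319
scene 711 [346, 218] [556.0, 177.0] [101.0, 100.0] 16.2 0.0329
scene 714 [289, 222] [533.0, 13.0] [99.0, 97.0] 2.7 0.0333
scene 130 [270, 307] [803.0, -109.0] [117.0, 6.0] 84.0 0.0336
scene 937 [127, 212] [461.0, -430.0] [96.0, 103.0] 88.3 0.1187
side 120 [205, 207] [721.0, -89.0] [116.0, 25.0] 70.5 0.0337
side 776 [265, 239] [531.0, 18.0] [96.0, 99.0] 3.2 0.0331
side 1165 [236, 282] [554.0, 182.0] [96.0, 97.0] 16.1 0.0331
side 453 [319, 142] [457.0, -423.0] [100.0, 95.0] 88.7 0.1187
```

```bash
python3 -m jog '[[1,0,-0.1,3,0,0,0],[1,0,-0.1,6,0,0,0],[1,0,-0.1,8,0,0,0],[1,0,-0.1,8.6,0,0,0],[1,0,-0.1,8.6,0,0,0],[1,0,-0.1,8.6,0,0,0]]'
python3 -m jog '[[-1,0,0,0,0,0,0],[-1,0,0,0,0,0,0],[-1,0,0,0,0,0,0],[-1,0,0,0,0,0,0],[-1,0,0,0,0,0,0],[-1,0,0,0,0,0,0],[-1,0,0,0,0,0,0]]'
python3 -m jog '[[-1,0,0,-1,0,0,0],[-1,0,0,-3,0,0,0],[-1,0,0,-6,0,0,0],[-1,0,0,-9,0,0,0],[-1,0,0,-12,0,0,0],[-1,0,0,-12,0,0,0],[-1,0,0,-12,0,0,0]]'
```

```text
t: 21.55
eef_pos: [0.5335, 0.0168, 0.111]
tcp_rot: [3.14, 0.092, 0.003]
contact_force: [0.9, -0.4, 0.6]
grip_width: 0.0855
grip_force: 0.0
t: 22.13
eef_pos: [0.5328, 0.0171, 0.1102]
tcp_rot: [3.14, 0.094, 0.002]
contact_force: [-1.1, -0.5, 5.6]
grip_width: 0.0222
grip_force: 58.5
t: 22.72
eef_pos: [0.5326, 0.0173, 0.2299]
tcp_rot: [3.14, 0.093, 0.003]
contact_force: [0.7, -0.1, -10.0]
grip_width: 0.022
grip_force: 62.0
```

```bash
python3 -m jog '[[-1,-0.3,-2.5,0,0,0,-3],[-1,-0.7,-6,0,0,0,-6],[-1,-1.2,-9.8,0,0,0,-9.2],[-1,-1.7,-13.6,0,0,0,-9.2],[-1,-2.1,-17.4,0,0,0,-9.2],[-1,-2.6,-21.2,0,0,0,-9.2],[-1,-3.1,-25,0,0,0,-9.2],[-1,-3.5,-28.8,0,0,0,-9.2],[-1,-4,-32.6,0,0,0,-9.2],[-1,-4.4,-36,0,0,0,-9.2],[-1,-4.7,-38.5,0,0,0,-9.2],[-1,-4.9,-39.9,0,0,0,-9.2],[-1,-4.9,-39.9,3,0,0,-9.2],[-1,-4.9,-39.9,5,0,0,-9.2],[-1,-4.9,-39.9,6,0,0,-9.2],[-1,-4.9,-39.9,6,0,0,-9.2],[-1,-4.9,-39.9,6,0,0,-9.2]]'
python3 - <<'E'
from h import *
for n in("wrist","scene"):
    m=viewer.camera_model(n);im,d=viewer.capture(n);H,S,V=hsvm(im);save("t_"+n,im)
    for q in comps(im,d,m,(H>110)&(H<130)&(S>150),.06,.13)+comps(im,d,m,(H>22)&(H<35)&(S>150),.015,.03,40): print(n,*q)
E
```

```text
t: 24.13
eef_pos: [0.459, 0.4116, 0.1674]
tcp_rot: [3.121, 0.344, -0.006]
contact_force: [0.9, 0.8, -8.8]
grip_width: 0.0223
grip_force: 62.3
wrist 15332 [282, 221] [469.0, 414.0] [74.0, 94.0] 12.5 0.0889
wrist 833 [283, 320] [432.0, 406.0] [41.0, 31.0] 12.8 0.0892
wrist 6833 [276, 150] [470.0, 418.0] [189.0, 210.0] 12.4 0.0223
scene 716 [408, 173] [460.0, 407.0] [102.0, 99.0] 14.3 0.0903
scene 1068 [127, 213] [443.0, -434.0] [106.0, 137.0] 89.0 0.1183
scene 487 [406, 193] [461.0, 411.0] [214.0, 218.0] 12.7 0.0215
```

View pics/t_wrist.png

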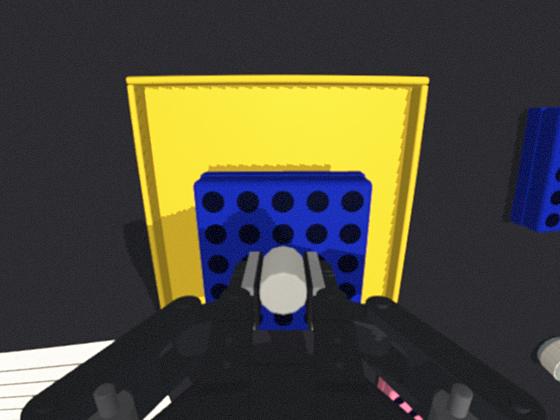

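The rack is aligned over the tray with margins of about 5 cm, so I'll lower it.

```bash
f(){ grep -E "eef|contact"; }
python3 -m jog '[[-1,0,0,1.5,0,0,0],[-1,0,0,3,0,0,0],[-1,0,0,4.2,0,0,0],[-1,0,0,4.8,0,0,0],[-1,0,0,4.8,0,0,0],[-1,0,0,4.8,0,0,0]]'|f
python3 -m jog '[[-1,0,0,0.2,0,0,0],[-1,0,0,0.2,0,0,0]]'|f
python3 -m jog '[[-1,0,0,0.15,0,0,0],[-1,0,0,0.15,0,0,0]]'|f
```

```text
eef_pos: [0.4601, 0.4127, 0.1218]
contact_force: [1.3, 0.2, -8.4]
eef_pos: [0.4605, 0.413, 0.1203]
contact_force: [0.0, -0.3, -9.5]
eef_pos: [0.46, 0.4128, 0.1182]
contact_force: [-0.9, 0.7, -9.7]
```

```bash
f(){ grep -E "eef|contact"; }
python3 -m jog '[[-1,0,0,0.15,0,0,0],[-1,0,0,0.15,0,0,0]]'|f
python3 -m jog '[[-1,0,0,0.1,0,0,0],[-1,0,0,0.1,0,0,0]]'|f
```

```text
eef_pos: [0.46, 0.4128, 0.1167]
contact_force: [-0.3, 0.5, -5.2]
eef_pos: [0.4601, 0.4129, 0.1158]
contact_force: [0.2, 1.0, -5.1]
```

```bash
f(){ grep -E "eef|contact"; }
python3 -m jog '[[-1,0,0,0.1,0,0,0],[-1,0,0,0.1,0,0,0]]'|f
python3 -m jog '[[1,0,0,0,0,0,0],[1,0,0,0,0,0,0],[1,0,0,0,0,0,0],[1,0,0,0,0,0,0],[1,0,0,0,0,0,0],[1,0,0,0,0,0,0],[1,0,0,-3,0,0,0],[1,0,0,-7,0,0,0],[1,0,0,-11,0,0,0],[1,0,0,-15,0,0,0],[1,0,0,-15,0,0,0],[1,0,0,-15,0,0,0],[1,0,0,-15,0,0,0]]'
python3 - <<'E'
from h import *
for n in("scene","side","wrist"):
    m=viewer.camera_model(n);im,d=viewer.capture(n);H,S,V=hsvm(im);save("e_"+n,im)
    bl=(H>110)&(H<130)&(S>150)
    for q in comps(im,d,m,bl,.027,.042)+comps(im,d,m,bl,.1,.14): print(n,*q)
E
```

```text
eef_pos: [0.4602, 0.413, 0.1152]
contact_force: [-1.2, -0.8, -0.2]
t: 26.65
eef_pos: [0.4596, 0.4125, 0.2642]
tcp_rot: [3.123, 0.345, -0.0]
contact_force: [0.3, 0.3, -0.4]
grip_width: 0.0855
grip_force: 0.0
scene 562 [405, 183] [462.0, 408.0] [98.0, 96.0] 12.8 0.0378
scene 710 [346, 218] [557.0, 176.0] [99.0, 98.0] 15.6 0.0329
scene 161 [270, 307] [803.0, -109.0] [117.0, 6.0] 83.0 0.0342
scene 933 [127, 212] [461.0, -430.0] [96.0, 102.0] 88.6 0.1188
side 124 [256, 282] [513.0, 171.0] [11.0, 94.0] 15.4 0.0329
side 318 [219, 282] [587.0, 193.0] [25.0, 96.0] 16.8 0.0332
side 2438 [249, 385] [458.0, 415.0] [93.0, 95.0] 12.9 0.0388
side 395 [321, 143] [457.0, -422.0] [102.0, 94.0] 87.5 0.1185
wrist 6302 [510, 151] [555.0, 180.0] [96.0, 97.0] 16.2 0.0321
wrist 6502 [282, 188] [461.0, 413.0] [94.0, 93.0] 12.7 0.0369
```

View pics/e_scene.png

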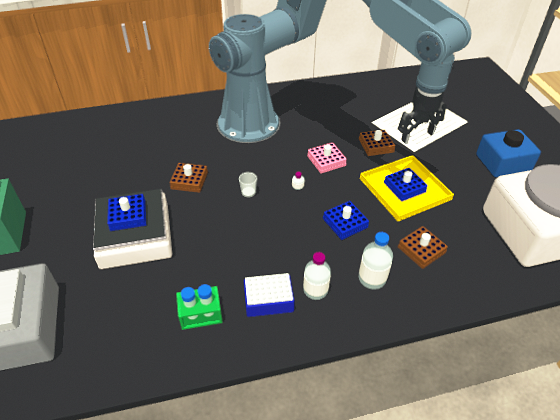

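The scene view shows one rack centred on the shaker (127,212), one flat in the tray (405,183), and the third standing on the bench (346,218). Everything else is where it was and the gripper is clear, so I'm handing the job in.

```bash
python3 -c "
from cell import ctrl
print(ctrl.job_done())"
```

```text
the job is handed in; nothing more can be done
None
```

The job is handed in: after all three racks were slid at least 4 cm, the best-gripping rack is centred on the shaker, the slipperiest lies flat in the tray and the middling one stands on the bench; part of the first pushes pressed two racks down by about 5–10 N, so I pushed those two again before ranking them.

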